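Load the milling machine's tool carrier in order

TASK

The four milling tools stand in the storage rack in their order of use. Move them all across to the empty carrier in the same left-to-right order (as seen from the robot), so that the tool at the left end of the storage rack comes to the left end of the carrier and so on along the row, each upright and fully home in its pocket. Lower the tools into place; do not drop them.

Things in the scene. Friction and masses are not known exactly. Their poses are not given: they have to be found in the camera images.
- drill_chuck_grip (a point): Drill chuck (0.55 kg): dark knurled cylinder 41 mm across, coned top with three jaws and a thin 6 mm drill. Loose, upright in a pocket. Point: on the axis, mid-barrel, where to grip; z up. Above it: top at 38 mm. Below it: top of the 50 mm round flange at 26 mm, underside (rests on the pocket's mouth) at 45 mm, foot of the shank at 93 mm. Shank tapers from 32 to 17 mm across at the foot.
- collet_chuck_grip (a point): Collet chuck (0.5 kg): bright nut 42 mm across with six slots round it and a 12 mm fluted cutter on top. Loose, upright in a pocket. Point: on the axis, mid-barrel, where to grip; z up. Above it: top at 37 mm. Below it: top of the 50 mm round flange at 26 mm, underside (rests on the pocket's mouth) at 45 mm, foot of the shank at 93 mm. Shank tapers from 32 to 17 mm across at the foot.
- face_mill_grip (a point): Face mill (0.6 kg): broad dark flat-topped head 47 mm across, five small teeth round its top edge (50 mm). Loose, upright in a pocket. Point: on the axis, mid-barrel, where to grip; z up. Above it: top at 18 mm. Below it: top of the 50 mm round flange at 26 mm, underside (rests on the pocket's mouth) at 45 mm, foot of the shank at 93 mm. Shank tapers from 32 to 17 mm across at the foot.
- end_mill_grip (a point): End-mill holder (0.42 kg): plain slim bright barrel 28 mm across, an 18 mm fluted cutter on top. Loose, upright in a pocket. Point: on the axis, mid-barrel, where to grip; z up. Above it: top at 38 mm. Below it: top of the 50 mm round flange at 26 mm, underside (rests on the pocket's mouth) at 45 mm, foot of the shank at 93 mm. Shank tapers from 32 to 17 mm across at the foot.
- seat_drill_chuck: The black plastic pocket of the storage rack in which the drill chuck stands at the start; fixed there, so it goes on marking that tool's place in the row. Origin: centre of its mouth, 70 mm above the bench; outside 50 mm, bore 36 mm; axes as the rack's.
- seat_collet_chuck: The black plastic pocket of the storage rack in which the collet chuck stands at the start; fixed there, so it goes on marking that tool's place in the row. Origin: centre of its mouth, 70 mm above the bench; outside 50 mm, bore 36 mm; axes as the rack's.
- seat_face_mill: The black plastic pocket of the storage rack in which the face mill stands at the start; fixed there, so it goes on marking that tool's place in the row. Origin: centre of its mouth, 70 mm above the bench; outside 50 mm, bore 36 mm; axes as the rack's.
- seat_end_mill: The black plastic pocket of the storage rack in which the end-mill holder stands at the start; fixed there, so it goes on marking that tool's place in the row. Origin: centre of its mouth, 70 mm above the bench; outside 50 mm, bore 36 mm; axes as the rack's.
- storage_rack: Storage rack: grey steel rails on a wooden foot, four pockets, all full at the start; nearer or farther than the carrier. 300 x 70 mm, fixed. Origin: centre of its underside, on the bench; y along the row, to the left seen from the robot; x away from the robot. Yaw within 0.22 rad. Pockets at y = 108, 36, -36, -108 mm, x = 0; mouths 70 mm up, bore 36 mm, open below. 
- carrier: Carrier: bare aluminium, a low wire handle on each end, four black pockets, empty at the start. 300 x 70 mm, fixed. Origin: centre of its underside, on the bench; y along the row, to the left seen from the robot; x away from the robot. Yaw within 0.22 rad. Pockets at y = 108, 36, -36, -108 mm, x = 0; mouths 70 mm up, bore 36 mm, open below. Tool fully home: grip point 115 mm above the bench.
There are look-alikes about, which are no part of the job. Leave any purple look-alike of the part that bears end_mill_grip alone.

How it is judged:
At the end, for the whole second after the job is handed in: Each tool stands in the carrier pocket at the same place in the row as the storage pocket it came from: axis within 8 mm of the pocket's centre along and across, height within 5 mm of fully home, upright within 0.08 rad, released and at rest (under 0.02 m/s, 0.2 rad/s) (((y of seat_drill_chuck in the frame of storage_rack between 0.088 and 0.128 m and y of drill_chuck_grip in the frame of carrier between 0.1 and 0.116 m) or (y of seat_drill_chuck in the frame of storage_rack between 0.016 and 0.056 m and y of drill_chuck_grip in the frame of carrier between 0.028 and 0.044 m) or (y of seat_drill_chuck in the frame of storage_rack between -0.056 and -0.016 m and y of drill_chuck_grip in the frame of carrier between -0.044 and -0.028 m) or (y of seat_drill_chuck in the frame of storage_rack between -0.128 and -0.088 m and y of drill_chuck_grip in the frame of carrier between -0.116 and -0.1 m)) and x of drill_chuck_grip in the frame of carrier between -0.008 and 0.008 m and z of drill_chuck_grip in the frame of carrier between 0.11 and 0.12 m and angle between each of drill_chuck_grip, collet_chuck_grip, face_mill_grip, end_mill_grip's own z axis and vertical below 0.08 rad and linear speed of each of drill_chuck, collet_chuck, face_mill, end_mill below 0.02 m/s and angular speed of each of drill_chuck, collet_chuck, face_mill, end_mill below 0.2 rad/s and ((y of seat_collet_chuck in the frame of storage_rack between 0.088 and 0.128 m and y of collet_chuck_grip in the frame of carrier between 0.1 and 0.116 m) or (y of seat_collet_chuck in the frame of storage_rack between 0.016 and 0.056 m and y of collet_chuck_grip in the frame of carrier between 0.028 and 0.044 m) or (y of seat_collet_chuck in the frame of storage_rack between -0.056 and -0.016 m and y of collet_chuck_grip in the frame of carrier between -0.044 and -0.028 m) or (y of seat_collet_chuck in the frame of storage_rack between -0.128 and -0.088 m and y of collet_chuck_grip in the frame of carrier between -0.116 and -0.1 m)) and x of collet_chuck_grip in the frame of carrier between -0.008 and 0.008 m and z of collet_chuck_grip in the frame of carrier between 0.11 and 0.12 m and ((y of seat_face_mill in the frame of storage_rack between 0.088 and 0.128 m and y of face_mill_grip in the frame of carrier between 0.1 and 0.116 m) or (y of seat_face_mill in the frame of storage_rack between 0.016 and 0.056 m and y of face_mill_grip in the frame of carrier between 0.028 and 0.044 m) or (y of seat_face_mill in the frame of storage_rack between -0.056 and -0.016 m and y of face_mill_grip in the frame of carrier between -0.044 and -0.028 m) or (y of seat_face_mill in the frame of storage_rack between -0.128 and -0.088 m and y of face_mill_grip in the frame of carrier between -0.116 and -0.1 m)) and x of face_mill_grip in the frame of carrier between -0.008 and 0.008 m and z of face_mill_grip in the frame of carrier between 0.11 and 0.12 m and ((y of seat_end_mill in the frame of storage_rack between 0.088 and 0.128 m and y of end_mill_grip in the frame of carrier between 0.1 and 0.116 m) or (y of seat_end_mill in the frame of storage_rack between 0.016 and 0.056 m and y of end_mill_grip in the frame of carrier between 0.028 and 0.044 m) or (y of seat_end_mill in the frame of storage_rack between -0.056 and -0.016 m and y of end_mill_grip in the frame of carrier between -0.044 and -0.028 m) or (y of seat_end_mill in the frame of storage_rack between -0.128 and -0.088 m and y of end_mill_grip in the frame of carrier between -0.116 and -0.1 m)) and x of end_mill_grip in the frame of carrier between -0.008 and 0.008 m and z of end_mill_grip in the frame of carrier between 0.11 and 0.12 m); the robot touches nothing.
It fails at once if the drill chuck is dropped (falls free at more than 0.75 m/s, a fall of about 30 mm) (linear speed of drill_chuck above 0.75 m/s and contact force between the fingers and drill_chuck below 0.01 N).
It fails at once if the collet chuck is dropped (falls free at more than 0.75 m/s, a fall of about 30 mm) (linear speed of collet_chuck above 0.75 m/s and contact force between the fingers and collet_chuck below 0.01 N).
It fails at once if the face mill is dropped (falls free at more than 0.75 m/s, a fall of about 30 mm) (linear speed of face_mill above 0.75 m/s and contact force between the fingers and face_mill below 0.01 N).
It fails at once if the end-mill holder is dropped (falls free at more than 0.75 m/s, a fall of about 30 mm) (linear speed of end_mill above 0.75 m/s and contact force between the fingers and end_mill below 0.01 N).
It also fails if it takes over 96 s, if anything falls off the work surface, if the arm or the gripper's body presses on something with over 40 N, if the wrist force passes 120 N, or if a joint passes its speed limit or range.

ROBOT

A 6-joint arm with a two-finger parallel gripper is mounted at the origin on the work surface. World frame = base frame: x ahead of the robot, y to its left, z up, the work surface at z = 0. Lengths are in m, angles in rad, forces in N, time in s.
With the tool pointing down it reaches from about 0.4 to 0.825 m from the base axis. Payload 7 kg.
Tool frame: the origin (TCP) lies on the front face of the gripper's body, between the roots of the fingers; the fingertips stand 66 mm ahead of it and the grasp point (between the pads) lies 47 mm ahead of it; z points along the fingers, y is the line along which they close (so a half turn about z gives the same grasp; the last joint's range is limited). The gripper opens to 88 mm and grips with 3 to 60 N. Pads are 19 mm wide; open, the fingers measure 130 mm over their backs; the gripper's body (78 mm by 193 mm) begins 47 mm behind the grasp point.
Start: joints at [0.288, 0.359, 0.012, 0, -1.224, -0.288], TCP at [0.675, -0, 0.292] pointing down, gripper open.
Joint ranges: [-3.07, 3.07], [-1.43, 2.12], [-1.02, 1.25], [-3.03, 1.67], [-3.05, -0], [-3.03, 3.03]. Speed limits (rad/s): [2.39, 2.39, 3.01, 3.14, 3.14, 3.14].

INTERFACE

Orientations are given as [roll, pitch, yaw] about the fixed x, y, z axes, in that order (R = Rz(yaw) Ry(pitch) Rx(roll)).
In Python, from station import arm gives the robot as it stands. The module is installed in compiled form; this text tells all that it offers.
- The arm moves only by the tool move_arm, never from a script. Its argument "increments" is a list of rows, each an object of numbers: "jaw": the gripper command: -1 is shut, 1 is fully open, values between are in proportion; "dx", "dy", "dz": the shift along the tool's x, y, z in m; "twist": the turn about the tool's z in rad. A call has 1 to 12 rows; each row shifts and turns the commanded pose from where the row before left it, along the tool's axes as they then stand; what a row does not reach is not made up. A row lasts 1/12 s, in which the tool goes at most 41.7 mm and 7.16 degrees, less where a joint would pass 70% of its speed; a pose out of reach is approached as far as the arm can. A call is refused whole if a number of a shift passes 0.0417 or a number of a turn 0.125, either way. A call with a gripper value outside its range is refused whole. The fingers move at their own pace and stop on an object; "force" is the grip in N (left out, the last holds). Time passes only in rows, so rows that do not move let the fingers close. It gives the time, the measured TCP pose, the force, the opening and the grip force at its end, in the units of the state.
- arm.get_state(): the state, without advancing time (a new reading comes with each control period).
- arm.grab_frame(name): name is "scene" or "side" or "wrist"; returns the picture (420x560x3 uint8, blue, green, red); there is no depth.
- arm.camera_info(name): a dict with "K" (3x3 intrinsics, pixels), "extrinsics" (4x4, takes a point from camera to world coordinates). Camera axes: x right, y down, z forward; pixel columns grow to the right and rows downward; lengths in m; the calibration is good to about 2 mm. A picture is of the moment at which its call begins: read the wrist's pose just before it. camera_info takes no time and is no camera call; for the wrist camera it gives the pose at the moment of the call.
- arm.job_done(): hands the job in; it is judged then, once.
Trained networks look in the newest picture that a camera, given by its name, has taken for a name from the list of things; names that differ only in an ending like _2 or _b are one class to them, and where a whole thing is asked for, a point or a joint stands for the part that bears it (a point fixed in the world has none). Each returns a list of dicts, best first, with "score" (0 to 1); they miss things now and then, are a little off and sometimes report something else, mostly with a low value. They report only what shows in the picture. A call takes as long as a camera call. They do not tell look-alikes from the thing itself.
- arm.find_in(camera, name): "position" ([x, y, z] in m, in world coordinates, good to about 4 mm: the middle of the surface that is visible of it).
- arm.silhouettes(camera, name): "pixels" (420x560 bool, what is visible of it).
- arm.pinpoint(camera, name): "position" ([x, y, z] in m, in world coordinates, good to about 4 mm: a listed point, or the origin of a listed thing).
The state is a dict: "t": time; "q": joint angles; "qd": joint speeds; "joint_efforts": joint torques, N m; "eef_pos": TCP position; "ee_rot": TCP orientation; "force": force on the tool from outside, world axes, zero at the start; "moment": the same for the moment, N m; "width": finger opening in m; "gripper_force": force on a finger pad.
Only numpy, scipy, OpenCV 4.12 (cv2) and the standard library are available. Lean on these libraries where they do the work, as an engineer would, in place of code of your own. Each camera call takes 0.05 s, during which the arm holds its last target. There are 200 camera calls.

## Working session

There is one attempt and no reset: what is moved stays moved. The work goes in short steps, Python scripts to look and compute and a tool call to move; the robot and the scene stay as the last step left them, time stands still between calls to the robot, and variables do not carry over. Pictures are saved under pics/ and viewed, at most 14 in all, crops included, and the job is handed in when it is done.

Besides the shell and the picture viewer there is one more tool, called as name(argument=value, ...) on one line, values as JSON. move_arm: Moves the arm, as the interface text tells. Its arguments: {"type":"object","properties":{"increments":{"type":"array"},"force":{"type":"number"}},"required":["increments"]}

```bash
mkdir -p pics
python3 - <<'E'
from station import arm
import cv2,numpy as np
s=arm.get_state(); print({k:np.round(v,3).tolist() for k,v in s.items()})
ims={}
for c in ("scene","side"):
    ims[c]=arm.grab_frame(c); cv2.imwrite(f"pics/{c}0.png",ims[c])
    for n in ["drill_chuck_grip","collet_chuck_grip","face_mill_grip","end_mill_grip","storage_rack","carrier","seat_drill_chuck","seat_collet_chuck","seat_face_mill","seat_end_mill"]:
        for r in arm.pinpoint(c,n)[:6]:
            print(c,n,round(r['score'],2),np.round(r['position'],3))
print(arm.get_state()['t'])
E
```

```text
{'t': 0.0, 'q': [0.288, 0.359, 0.011, -0.0, -1.224, -0.288], 'qd': [-0.001, -0.001, -0.001, -0.0, 0.0, -0.0], 'joint_efforts': [-0.001, -58.273, 29.306, 6.997, 0.007, -0.0], 'eef_pos': [0.675, -0.0, 0.291], 'ee_rot': [3.14, -0.0, -1.571], 'force': [0.053, -0.875, -0.434], 'moment': [0.009, 0.015, 0.003], 'gripper_force': 0.0, 'width': 0.088}
scene drill_chuck_grip 0.8 [ 0.474 -0.055  0.111]
scene collet_chuck_grip 0.77 [0.47  0.016 0.112]
scene face_mill_grip 0.59 [0.462 0.158 0.115]
scene end_mill_grip 0.91 [0.472 0.085 0.115]
scene end_mill_grip 0.73 [0.356 0.164 0.09 ]
scene end_mill_grip 0.56 [0.364 0.068 0.094]
scene end_mill_grip 0.37 [0.471 0.016 0.111]
scene end_mill_grip 0.22 [ 0.474 -0.057  0.111]
scene storage_rack 0.6 [0.468 0.05  0.004]
scene carrier 0.72 [ 0.647  0.034 -0.004]
scene carrier 0.57 [0.47  0.162 0.07 ]
scene seat_drill_chuck 0.56 [ 0.476 -0.055  0.074]
scene seat_collet_chuck 0.7 [0.471 0.015 0.074]
scene seat_end_mill 0.73 [0.469 0.091 0.071]
side drill_chuck_grip 0.57 [ 0.475 -0.056  0.114]
side collet_chuck_grip 0.68 [0.474 0.012 0.115]
side face_mill_grip 0.78 [0.463 0.16  0.117]
side end_mill_grip 0.97 [0.47  0.082 0.116]
side end_mill_grip 0.95 [0.36  0.069 0.093]
side end_mill_grip 0.81 [0.36  0.165 0.09 ]
side storage_rack 0.64 [0.471 0.046 0.002]
side carrier 0.84 [ 0.645  0.032 -0.002]
side carrier 0.52 [ 0.476 -0.055  0.116]
side seat_drill_chuck 0.68 [ 0.47  -0.058  0.07 ]
side seat_collet_chuck 0.75 [0.464 0.158 0.116]
side seat_collet_chuck 0.67 [0.473 0.013 0.068]
side seat_face_mill 0.63 [0.466 0.16  0.068]
side seat_end_mill 0.57 [0.475 0.087 0.074]
1.1
```

View pics/scene0.png

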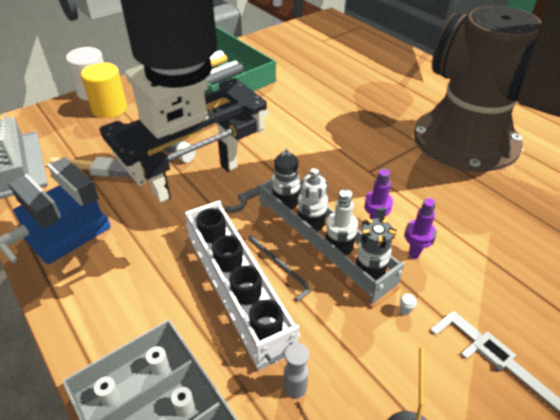

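View pics/side0.png

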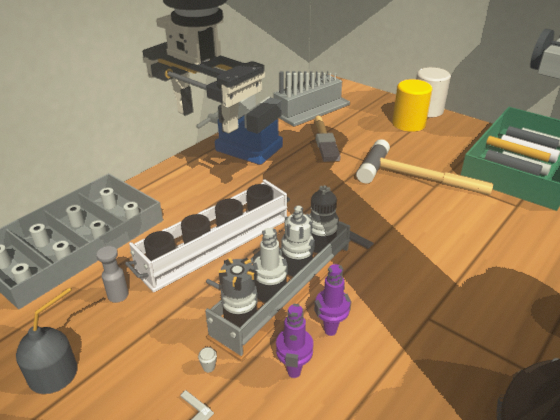

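The scene picture shows the rack nearer the robot, with the carrier (mouths at about (210,222), (228,252), (247,285) and (267,318)) beyond it. From left to right the rack holds the face mill, end mill, collet chuck and drill chuck. The two purple tools are decoys. Next I'll look with the wrist camera.

Run:
```python
from station import arm
import cv2,numpy as np
im=arm.grab_frame("wrist"); cv2.imwrite("pics/w0.png",im)
i=arm.camera_info("wrist"); print(np.round(i["K"],1).tolist(),np.round(i["extrinsics"],4).tolist())
for n in ["carrier","storage_rack","seat_end_mill"]:
    for r in arm.pinpoint("wrist",n)[:6]: print(n,round(r['score'],2),np.round(r['position'],3))
```

```text
[[343.2, 0.0, 278.2], [0.0, 343.2, 203.1], [0.0, 0.0, 1.0]] [[-1.0, -0.0006, 0.0006, 0.6757], [-0.0004, 0.9616, 0.2744, -0.0728], [-0.0008, 0.2744, -0.9616, 0.3842], [0.0, 0.0, 0.0, 1.0]]
carrier 0.58 [0.642 0.032 0.002]
carrier 0.34 [ 0.472 -0.059  0.117]
storage_rack 0.82 [ 0.471  0.052 -0.002]
storage_rack 0.7 [ 0.471 -0.059  0.113]
storage_rack 0.49 [0.471 0.014 0.118]
```

View pics/w0.png

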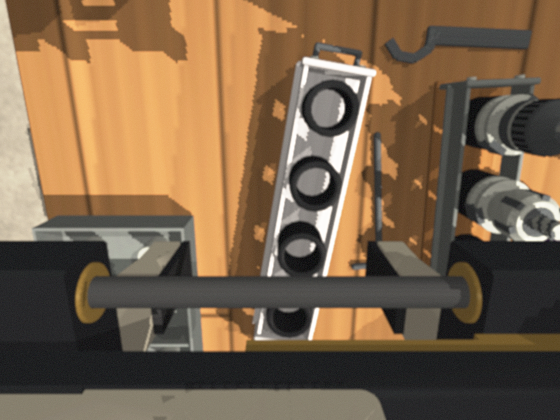

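The wrist picture shows the carrier mouths at about (330,107), (315,182), (301,247) and (291,313). I'll rectify the views to the mouth plane z=0.07 and measure there.

```bash
cat > h.py <<'E'
from station import arm
import cv2,numpy as np
def warp(im,info,z,x0,x1,y0,y1,px=0.0005):
    # out col -> world x increasing, row -> world y decreasing
    w,h=int((x1-x0)/px),int((y1-y0)/px)
    T=np.linalg.inv(info["extrinsics"]); K=np.array(info["K"])
    P=K@T[:3]
    A=np.array([[px,0,x0],[0,-px,y1],[0,0,z],[0,0,1]])
    return cv2.warpPerspective(im,P@A,(w,h),flags=cv2.INTER_LINEAR|cv2.WARP_INVERSE_MAP)
E
python3 - <<'E'
from h import *
B=(0.56,0.72,-0.13,0.2)
outs=[]
for c,f in (("scene","scene0"),("side","side0"),("wrist","w0")):
    o=warp(cv2.imread(f"pics/{f}.png"),arm.camera_info(c),0.07,*B)
    g=cv2.GaussianBlur(cv2.cvtColor(o,cv2.COLOR_BGR2GRAY),(5,5),0)
    for r in ((32,40),(46,54)):
        cs=cv2.HoughCircles(g,cv2.HOUGH_GRADIENT,1.5,100,param1=80,param2=15,minRadius=r[0],maxRadius=r[1])
        cs=sorted(cs[0][:6].tolist(),key=lambda q:q[1])
        for q in cs: print(c,r,np.round([B[0]+q[0]*.0005,B[3]-q[1]*.0005,q[2]*.0005],4))
    # grid
    for k in range(0,o.shape[0],40): cv2.line(o,(0,k),(o.shape[1],k),(0,255,255),1)
    for k in range(0,o.shape[1],40): cv2.line(o,(k,0),(k,o.shape[0]),(0,255,255),1)
    outs.append(o)
m=np.hstack(outs); print(m.shape); cv2.imwrite("pics/m0.png",cv2.resize(m,None,fx=.8,fy=.8))
E
```

```text
scene (32, 40) [0.6789 0.1621 0.0195]
scene (32, 40) [0.6009 0.1606 0.017 ]
scene (32, 40) [0.6661 0.0969 0.0195]
scene (32, 40) [0.6189 0.0436 0.0179]
scene (32, 40) [ 0.6699 -0.0104  0.0169]
scene (32, 40) [ 0.6294 -0.0764  0.0195]
scene (46, 54) [0.6646 0.1419 0.0249]
scene (46, 54) [0.5889 0.1291 0.0249]
scene (46, 54) [0.6676 0.0916 0.024 ]
scene (46, 54) [0.6999 0.0526 0.0264]
scene (46, 54) [0.6549 0.0241 0.0233]
scene (46, 54) [ 0.6279 -0.0696  0.0257]
side (32, 40) [0.6061 0.1831 0.0195]
side (32, 40) [0.6601 0.1164 0.017 ]
side (32, 40) [0.6279 0.0346 0.0195]
side (32, 40) [ 0.6151 -0.0359  0.0195]
side (32, 40) [ 0.5649 -0.0944  0.017 ]
side (32, 40) [ 0.6706 -0.1004  0.0187]
side (46, 54) [0.6609 0.1426 0.0257]
side (46, 54) [0.6001 0.0991 0.0256]
side (46, 54) [0.6504 0.0721 0.024 ]
side (46, 54) [0.6369 0.0039 0.0265]
side (46, 54) [ 0.6661 -0.0389  0.0256]
side (46, 54) [ 0.6264 -0.0704  0.0249]
wrist (32, 40) [0.5806 0.1494 0.0195]
wrist (32, 40) [0.6699 0.1471 0.017 ]
wrist (32, 40) [0.6069 0.0751 0.0187]
wrist (32, 40) [0.6534 0.0541 0.0187]
wrist (32, 40) [6.414e-01 1.000e-04 1.760e-02]
wrist (32, 40) [ 0.6339 -0.0704  0.0165]
wrist (46, 54) [0.6654 0.1404 0.0257]
wrist (46, 54) [0.6504 0.0699 0.0265]
wrist (46, 54) [0.6031 0.0376 0.024 ]
wrist (46, 54) [ 0.6414 -0.0021  0.0265]
wrist (46, 54) [ 0.6301 -0.0674  0.0265]
wrist (46, 54) [ 0.6744 -0.1011  0.0233]
(660, 957, 3)
```

View pics/m0.png

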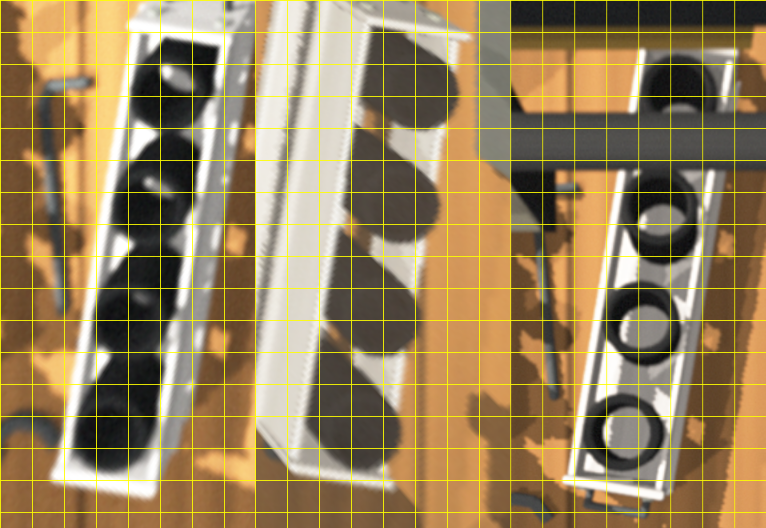

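move_arm(increments=[{"dx":-0.02,"dy":0.015,"jaw":1},{"dx":-0.02,"dy":0.015,"jaw":1},{"dx":-0.02,"dy":0.015,"jaw":1},{"dx":-0.02,"dy":0.015,"jaw":1},{"dx":-0.02,"dy":0.015,"jaw":1},{"dx":-0.02,"dy":0.015,"jaw":1},{"twist":-0.053,"jaw":1},{"jaw":1},{"jaw":1}])

```text
$.increments[0]: bad value
```

```bash
cat >> h.py <<'E'
def to(target,yaw=None):
    """tool-axis shift to a world TCP target, twist to world yaw"""
    s=arm.get_state(); p=np.array(s["eef_pos"]); r=s["ee_rot"]
    from scipy.spatial.transform import Rotation as R
    M=R.from_euler("xyz",r).as_matrix()
    d=M.T@(np.array(target)-p)
    print("t %.2f pos %s rot %s w %.3f F %s gf %.1f"%(s["t"],np.round(p,4),np.round(r,3),s["width"],np.round(s["force"],1),s["gripper_force"]))
    print("shift",np.round(d,4),"twist",None if yaw is None else round(-(yaw-r[2]),4))
E
python3 - <<'E'
from h import *
i=arm.camera_info("wrist"); im=arm.grab_frame("wrist"); cv2.imwrite("pics/w1.png",im)
for n in ["face_mill_grip","end_mill_grip","collet_chuck_grip","carrier","storage_rack"]:
    for r in arm.pinpoint("wrist",n)[:3]: print(n,round(r['score'],2),np.round(r['position'],4))
o=warp(im,i,0.07,0.56,0.72,-0.1,0.2)
o2=warp(im,i,0.089,0.40,0.56,-0.1,0.2)
for o_ in (o,o2):
    for k in range(0,600,40): cv2.line(o_,(0,k),(320,k),(0,255,255),1)
    for k in range(0,320,40): cv2.line(o_,(k,0),(k,600),(0,255,255),1)
cv2.imwrite("pics/m1.png",np.hstack([o2,o]))
to([.463,.159,.292],-1.571+.053)
E
```

```text
collet_chuck_grip 0.61 [0.4716 0.0123 0.1163]
carrier 0.77 [ 0.6411  0.0337 -0.0015]
storage_rack 0.92 [0.4729 0.0486 0.0011]
t 1.60 pos [ 0.675  -0.      0.2922] rot [ 3.142  0.    -1.571] w 0.088 F [ 0.3 -0.3 -1.3] gf 0.0
shift [-1.59e-01  2.12e-01  2.00e-04] twist -0.0528
```

View pics/m1.png

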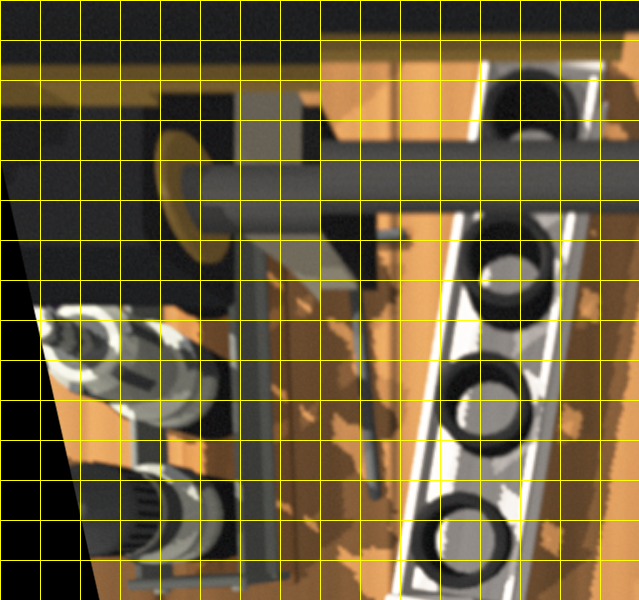

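The move was refused, so rows probably need every field. The rectified view shows the pocket rings centred near x=0.6315, 0.643 and 0.655.

move_arm(increments=[{"jaw":1,"dx":-0.02,"dy":0.015,"dz":0,"twist":0},{"jaw":1,"dx":-0.02,"dy":0.015,"dz":0,"twist":0},{"jaw":1,"dx":-0.02,"dy":0.015,"dz":0,"twist":0},{"jaw":1,"dx":-0.02,"dy":0.015,"dz":0,"twist":0},{"jaw":1,"dx":-0.02,"dy":0.015,"dz":0,"twist":0},{"jaw":1,"dx":-0.02,"dy":0.015,"dz":0,"twist":0},{"jaw":1,"dx":0,"dy":0,"dz":0,"twist":-0.053},{"jaw":1,"dx":0,"dy":0,"dz":0,"twist":0}])

```text
t: 2.27
eef_pos: [0.5844, 0.1211, 0.2927]
ee_rot: [-3.141, 0.0, -1.513]
force: [-0.1, 0.5, 0.4]
width: 0.0878
gripper_force: 0.0
```

Run:
```python
from h import *
i=arm.camera_info("wrist"); im=arm.grab_frame("wrist"); cv2.imwrite("pics/w2.png",im)
for n in ["face_mill_grip","end_mill_grip","collet_chuck_grip","carrier","storage_rack"]:
    for r in arm.pinpoint("wrist",n)[:3]: print(n,round(r['score'],2),np.round(r['position'],4))
o=warp(im,i,0.07,0.56,0.72,-0.1,0.2)
o2=warp(im,i,0.089,0.40,0.56,-0.1,0.2)
for o_ in (o,o2):
    for k in range(0,600,40): cv2.line(o_,(0,k),(320,k),(0,255,255),1)
    for k in range(0,320,40): cv2.line(o_,(k,0),(k,600),(0,255,255),1)
cv2.imwrite("pics/m2.png",np.hstack([o2,o]))
to([.463,.159,.292],-1.571+.053)
```

```text
face_mill_grip 0.65 [0.4667 0.1551 0.1198]
end_mill_grip 0.87 [0.3613 0.075  0.0967]
end_mill_grip 0.75 [0.4666 0.0843 0.1191]
end_mill_grip 0.69 [0.3622 0.1694 0.0916]
collet_chuck_grip 0.82 [0.47   0.0141 0.117 ]
storage_rack 0.79 [0.47   0.051  0.0018]
t 2.57 pos [0.5853 0.1194 0.292 ] rot [ 3.141 -0.    -1.52 ] w 0.088 F [-0.3  0.2 -0.3] gf 0.0
shift [-0.0458  0.1201 -0.    ] twist -0.0016
```

View pics/m2.png

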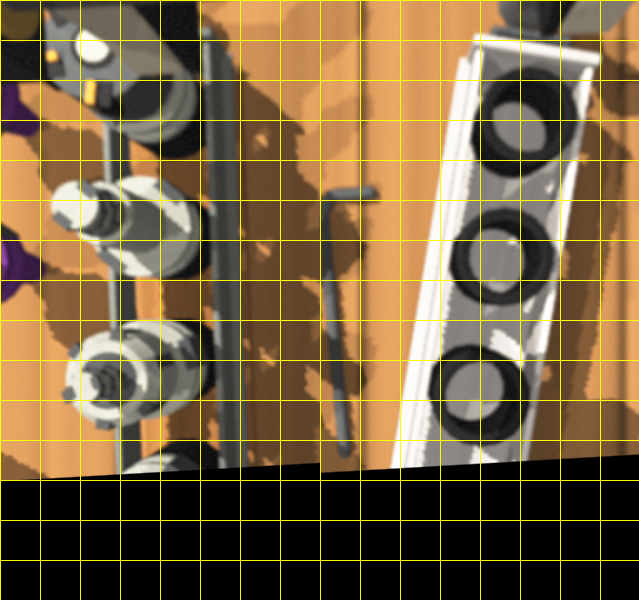

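The rings sit at about (524,122), (502,257) and (480,394), which fits the carrier model: centre (0.6457, 0.0358), yaw −0.167. Now for the face mill.

move_arm(increments=[{"jaw":1,"dx":-0.009,"dy":0.0236,"dz":0,"twist":0},{"jaw":1,"dx":-0.009,"dy":0.0236,"dz":0,"twist":0},{"jaw":1,"dx":-0.009,"dy":0.0236,"dz":0,"twist":0},{"jaw":1,"dx":-0.009,"dy":0.0236,"dz":0,"twist":0},{"jaw":1,"dx":-0.009,"dy":0.0236,"dz":0.01,"twist":0},{"jaw":1,"dx":0,"dy":0,"dz":0.02,"twist":0},{"jaw":1,"dx":0,"dy":0,"dz":0.02,"twist":0},{"jaw":1,"dx":0,"dy":0,"dz":0.01,"twist":0},{"jaw":1,"dx":0,"dy":0,"dz":0,"twist":0}])

```text
t: 3.32
eef_pos: [0.464, 0.1578, 0.2301]
ee_rot: [3.138, -0.002, -1.519]
force: [0.5, -0.4, -0.4]
width: 0.0874
gripper_force: 0.0
```

Run:
```python
from h import *
im=arm.grab_frame("side"); cv2.imwrite("pics/s1.png",im[150:,100:450])
to([.465,.158,.162],-1.571+.047)
for c in ("side","scene"):
  if c=="scene": arm.grab_frame(c)
  for r in arm.pinpoint(c,"face_mill_grip")[:2]: print(c,round(r['score'],2),np.round(r['position'],4))
```

```text
t 3.37 pos [0.4648 0.1581 0.2315] rot [ 3.140e+00 -2.000e-03 -1.519e+00] w 0.088 F [0.  0.2 1.1] gf 0.0
shift [ 0.     -0.0003  0.0695] twist 0.0053
side 0.97 [0.4638 0.159  0.1131]
scene 0.69 [0.4639 0.1601 0.1134]
scene 0.34 [0.4673 0.0886 0.0701]
```

View pics/s1.png

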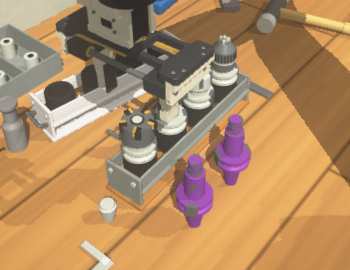

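The gripper is over the face mill (137,122 in the crop), straddling it with the decoys clear. I'll descend and grip.

move_arm(increments=[{"jaw":1,"dx":0,"dy":0,"dz":0.02,"twist":0},{"jaw":1,"dx":0,"dy":0,"dz":0.02,"twist":0},{"jaw":1,"dx":0,"dy":0,"dz":0.02,"twist":0},{"jaw":1,"dx":0,"dy":0,"dz":0.0095,"twist":0},{"jaw":1,"dx":0,"dy":0,"dz":0,"twist":0},{"jaw":-1,"dx":0,"dy":0,"dz":0,"twist":0},{"jaw":-1,"dx":0,"dy":0,"dz":0,"twist":0},{"jaw":-1,"dx":0,"dy":0,"dz":0,"twist":0},{"jaw":-1,"dx":0,"dy":0,"dz":0,"twist":0},{"jaw":-1,"dx":0,"dy":0,"dz":0,"twist":0},{"jaw":-1,"dx":0,"dy":0,"dz":0,"twist":0},{"jaw":-1,"dx":0,"dy":0,"dz":0,"twist":0}], force=40)

```text
t: 4.52
eef_pos: [0.4654, 0.159, 0.1632]
ee_rot: [-3.14, 0.001, -1.518]
force: [1.4, 0.5, -2.1]
width: 0.0465
gripper_force: 22.1
```

move_arm(increments=[{"jaw":-1,"dx":0,"dy":0,"dz":-0.01,"twist":0},{"jaw":-1,"dx":0,"dy":0,"dz":-0.02,"twist":0},{"jaw":-1,"dx":0,"dy":0,"dz":-0.02,"twist":0},{"jaw":-1,"dx":0,"dy":0,"dz":-0.02,"twist":0},{"jaw":-1,"dx":0,"dy":0,"dz":-0.02,"twist":0},{"jaw":-1,"dx":0,"dy":0,"dz":0,"twist":0},{"jaw":-1,"dx":0,"dy":0,"dz":0,"twist":0}])

```text
t: 5.1
eef_pos: [0.4645, 0.1587, 0.2531]
ee_rot: [-3.141, 0.001, -1.518]
force: [0.9, -0.3, -6.9]
width: 0.0465
gripper_force: 40.0
```

Run:
```python
from h import *
to([.6637,.1423,.252],-1.571-.167)
arm.grab_frame("side"); 
for r in arm.pinpoint("side","face_mill_grip")[:2]: print(round(r['score'],2),np.round(r['position'],4))
```

```text
t 5.10 pos [0.4645 0.1587 0.2531] rot [-3.141e+00  1.000e-03 -1.518e+00] w 0.047 F [ 0.9 -0.3 -6.9] gf 40.0
shift [ 0.0269 -0.1981  0.0012] twist 0.2198
0.79 [0.4615 0.1605 0.205 ]
```

move_arm(increments=[{"jaw":-1,"dx":0.002,"dy":-0.015,"dz":0,"twist":0},{"jaw":-1,"dx":0.0035,"dy":-0.026,"dz":0,"twist":0},{"jaw":-1,"dx":0.0035,"dy":-0.026,"dz":0,"twist":0},{"jaw":-1,"dx":0.0035,"dy":-0.026,"dz":0,"twist":0},{"jaw":-1,"dx":0.0035,"dy":-0.026,"dz":0,"twist":0},{"jaw":-1,"dx":0.0035,"dy":-0.026,"dz":0,"twist":0},{"jaw":-1,"dx":0.0035,"dy":-0.026,"dz":0,"twist":0},{"jaw":-1,"dx":0.004,"dy":-0.027,"dz":0,"twist":0},{"jaw":-1,"dx":0,"dy":0,"dz":0,"twist":0.075},{"jaw":-1,"dx":0,"dy":0,"dz":0,"twist":0.075},{"jaw":-1,"dx":0,"dy":0,"dz":0,"twist":0.07},{"jaw":-1,"dx":0,"dy":0,"dz":0,"twist":0}])

```text
t: 6.2
eef_pos: [0.6632, 0.1418, 0.2496]
ee_rot: [3.137, -0.002, -1.742]
force: [-0.4, -1.5, -6.8]
width: 0.0464
gripper_force: 40.0
```

Run:
```python
from h import *
to([.6637,.1423,.252],-1.571-.167)
for c in ("side","scene"):
    im=arm.grab_frame(c); cv2.imwrite(f"pics/{c}2.png",im)
    for r in arm.pinpoint(c,"face_mill_grip")[:2]: print(c,round(r['score'],2),np.round(r['position'],4))
a=cv2.imread("pics/side2.png")[100:380,60:340]; b=cv2.imread("pics/scene2.png")[140:420,130:410]
cv2.imwrite("pics/c2.png",np.hstack([a,b]))
```

```text
t 6.20 pos [0.6632 0.1418 0.2496] rot [ 3.137e+00 -2.000e-03 -1.742e+00] w 0.046 F [-0.4 -1.5 -6.8] gf 40.0
shift [-0.0006 -0.0004 -0.0024] twist -0.0036
side 0.92 [0.6576 0.1431 0.2021]
side 0.27 [0.4651 0.1599 0.0689]
scene 0.98 [0.657  0.1418 0.2026]
```

View pics/c2.png

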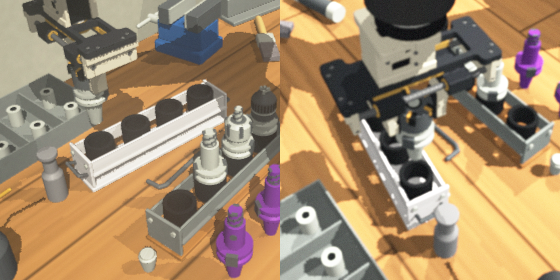

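The face mill hangs over the left-end pocket (crop right: pocket at about (415,180)). I'll lower it until the foot is just above the mouth and check the alignment closely.

move_arm(increments=[{"jaw":-1,"dx":0,"dy":0,"dz":0.015,"twist":0},{"jaw":-1,"dx":0,"dy":0,"dz":0.013,"twist":0},{"jaw":-1,"dx":0,"dy":0,"dz":0,"twist":0},{"jaw":-1,"dx":0,"dy":0,"dz":0,"twist":0}])

```text
t: 6.73
eef_pos: [0.6634, 0.142, 0.224]
ee_rot: [3.14, -0.001, -1.737]
force: [0.1, -0.3, -5.2]
width: 0.0468
gripper_force: 40.0
```

Run:
```python
from h import *
to([.6637,.1423,.162],-1.571-.167)
def pr(c,p):
    i=arm.camera_info(c); q=np.linalg.inv(i["extrinsics"])@np.r_[p,1]; q=np.array(i["K"])@q[:3]; return q[:2]/q[2]
outs=[]
th=np.linspace(0,2*np.pi,60)
for c in ("side","scene"):
    im=arm.grab_frame(c)
    for r in arm.pinpoint(c,"face_mill_grip")[:1]: print(c,round(r['score'],2),np.round(r['position'],4))
    im=cv2.resize(im,None,fx=4,fy=4,interpolation=cv2.INTER_CUBIC)
    for (x,y) in ((.6637,.1423),(.6517,.0713),(.6397,.0003)):
        pts=np.array([pr(c,[x+.025*np.cos(t),y+.025*np.sin(t),.07])*4 for t in th]).astype(int)
        cv2.polylines(im,[pts],True,(0,0,255),1)
    u,v=(pr(c,[.655,.11,.1])*4).astype(int); outs.append(im[v-250:v+250,u-200:u+200])
cv2.imwrite("pics/c3.png",np.hstack(outs))
```

```text
t 6.73 pos [0.6634 0.142  0.224 ] rot [ 3.140e+00 -1.000e-03 -1.737e+00] w 0.047 F [ 0.1 -0.3 -5.2] gf 40.0
shift [-0.0004 -0.0004  0.062 ] twist 0.0013
side 0.93 [0.6595 0.1435 0.1769]
scene 0.77 [0.6623 0.1391 0.1769]
```

View pics/c3.png

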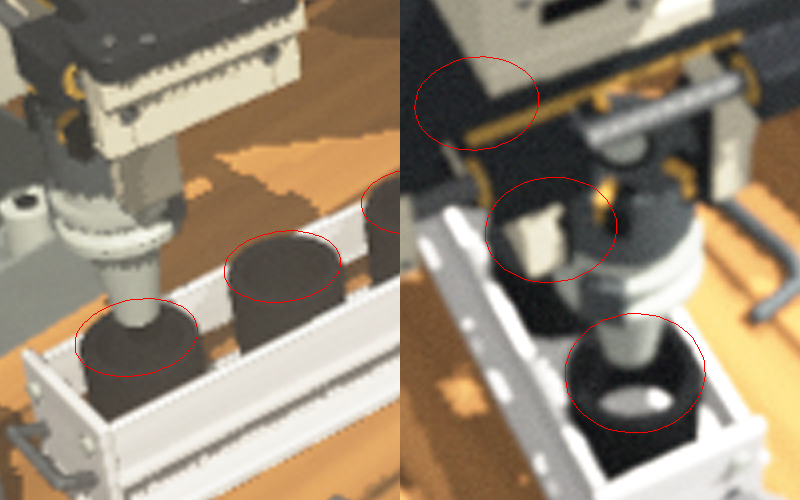

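The model circles match the mouths within about 1–2 mm, and the foot is over the bore. Inserting.

move_arm(increments=[{"jaw":-1,"dx":0,"dy":0,"dz":0.01,"twist":0},{"jaw":-1,"dx":0,"dy":0,"dz":0.01,"twist":0},{"jaw":-1,"dx":0,"dy":0,"dz":0.01,"twist":0},{"jaw":-1,"dx":0,"dy":0,"dz":0.01,"twist":0},{"jaw":-1,"dx":0,"dy":0,"dz":0.006,"twist":0},{"jaw":-1,"dx":0,"dy":0,"dz":0,"twist":0}])

```text
t: 7.43
eef_pos: [0.6629, 0.1418, 0.176]
ee_rot: [3.138, -0.002, -1.738]
force: [-0.2, -0.8, -6.4]
width: 0.0466
gripper_force: 40.0
```

move_arm(increments=[{"jaw":-1,"dx":0,"dy":0,"dz":0.006,"twist":0},{"jaw":-1,"dx":0,"dy":0,"dz":0.004,"twist":0},{"jaw":-1,"dx":0,"dy":0,"dz":0.002,"twist":0},{"jaw":-1,"dx":0,"dy":0,"dz":0.001,"twist":0},{"jaw":-1,"dx":0,"dy":0,"dz":0,"twist":0}])

```text
t: 7.85
eef_pos: [0.6639, 0.1422, 0.1656]
ee_rot: [3.142, -0.0, -1.738]
force: [-0.8, 0.3, -5.7]
width: 0.0464
gripper_force: 40.0
```

move_arm(increments=[{"jaw":-1,"dx":0,"dy":0,"dz":0.001,"twist":0},{"jaw":-1,"dx":0,"dy":0,"dz":0.001,"twist":0},{"jaw":-1,"dx":0,"dy":0,"dz":0,"twist":0}])

```text
t: 8.1
eef_pos: [0.6639, 0.1422, 0.1637]
ee_rot: [-3.141, 0.0, -1.738]
force: [1.0, 0.5, -6.1]
width: 0.0463
gripper_force: 40.0
```

move_arm(increments=[{"jaw":-1,"dx":0,"dy":0,"dz":0.001,"twist":0},{"jaw":-1,"dx":0,"dy":0,"dz":0.001,"twist":0},{"jaw":-1,"dx":0,"dy":0,"dz":0,"twist":0}])

```text
t: 8.35
eef_pos: [0.664, 0.1422, 0.1632]
ee_rot: [-3.141, 0.0, -1.737]
force: [-3.8, 0.7, 4.6]
width: 0.0465
gripper_force: 40.0
```

Contact felt: the flange is on the mouth. Release and rise.

move_arm(increments=[{"jaw":1,"dx":0,"dy":0,"dz":0,"twist":0},{"jaw":1,"dx":0,"dy":0,"dz":0,"twist":0},{"jaw":1,"dx":0,"dy":0,"dz":0,"twist":0},{"jaw":1,"dx":0,"dy":0,"dz":0,"twist":0},{"jaw":1,"dx":0,"dy":0,"dz":0,"twist":0},{"jaw":1,"dx":0,"dy":0,"dz":-0.01,"twist":0},{"jaw":1,"dx":0,"dy":0,"dz":-0.02,"twist":0},{"jaw":1,"dx":0,"dy":0,"dz":-0.025,"twist":0},{"jaw":1,"dx":0,"dy":0,"dz":-0.025,"twist":0},{"jaw":1,"dx":0,"dy":0,"dz":0,"twist":0}])

```text
t: 9.18
eef_pos: [0.6663, 0.1427, 0.2485]
ee_rot: [-3.133, 0.004, -1.737]
force: [0.7, -0.1, 1.7]
width: 0.0876
gripper_force: 0.0
```

Run:
```python
from h import *
to([.4685,.0858,.235],-1.571+.047)
for c in ("side","scene"):
    im=arm.grab_frame(c); cv2.imwrite(f"pics/{c}4.png",im)
    for n in ("face_mill_grip","end_mill_grip"):
      for r in arm.pinpoint(c,n)[:2]: print(c,n,round(r['score'],2),np.round(r['position'],4))
```

```text
t 9.18 pos [0.6663 0.1427 0.2485] rot [-3.133  0.004 -1.737] w 0.088 F [ 0.7 -0.1  1.7] gf 0.0
shift [0.0889 0.1858 0.0117] twist -0.2128
side face_mill_grip 0.81 [0.6586 0.1411 0.1146]
side end_mill_grip 0.92 [0.3619 0.0679 0.0922]
side end_mill_grip 0.72 [0.3616 0.1645 0.0924]
scene face_mill_grip 0.86 [0.6593 0.1411 0.1136]
scene end_mill_grip 0.94 [0.365  0.0683 0.0946]
scene end_mill_grip 0.93 [0.4708 0.0853 0.1132]
```

move_arm(increments=[{"jaw":1,"dx":0.0126,"dy":0.0261,"dz":0,"twist":0},{"jaw":1,"dx":0.0126,"dy":0.0261,"dz":0,"twist":0},{"jaw":1,"dx":0.0126,"dy":0.0261,"dz":0,"twist":0},{"jaw":1,"dx":0.0126,"dy":0.0261,"dz":0,"twist":0},{"jaw":1,"dx":0.0126,"dy":0.0261,"dz":0,"twist":0},{"jaw":1,"dx":0.0126,"dy":0.0261,"dz":0,"twist":0},{"jaw":1,"dx":0.0126,"dy":0.0261,"dz":0,"twist":0},{"jaw":1,"dx":0,"dy":0,"dz":0,"twist":-0.07},{"jaw":1,"dx":0,"dy":0,"dz":0,"twist":-0.07},{"jaw":1,"dx":0,"dy":0,"dz":0,"twist":-0.073},{"jaw":1,"dx":0,"dy":0,"dz":0,"twist":0},{"jaw":1,"dx":0,"dy":0,"dz":0,"twist":0}])

```text
t: 10.48
eef_pos: [0.4689, 0.0855, 0.2413]
ee_rot: [3.141, -0.0, -1.527]
force: [1.2, 0.8, -0.4]
width: 0.0878
gripper_force: 0.0
```

Run:
```python
from h import *
to([.4695,.0855,.1625],-1.571+.047)
for c in ("side","scene"):
    im=arm.grab_frame(c); cv2.imwrite(f"pics/{c}5.png",im)
    for r in arm.pinpoint(c,"end_mill_grip")[:3]: print(c,round(r['score'],2),np.round(r['position'],4))
```

```text
t 10.48 pos [0.4689 0.0855 0.2413] rot [ 3.141 -0.    -1.527] w 0.088 F [ 1.2  0.8 -0.4] gf 0.0
shift [-0.     -0.0006  0.0788] twist -0.003
side 0.9 [0.3606 0.1647 0.0916]
side 0.62 [0.3592 0.0696 0.0931]
side 0.61 [0.4751 0.0824 0.116 ]
scene 0.88 [0.3643 0.0684 0.0967]
scene 0.85 [0.4713 0.0824 0.1152]
scene 0.71 [0.4708 0.0179 0.0703]
```

move_arm(increments=[{"jaw":1,"dx":0.001,"dy":-0.001,"dz":0.02,"twist":0},{"jaw":1,"dx":0,"dy":0,"dz":0.025,"twist":0},{"jaw":1,"dx":0,"dy":0,"dz":0.022,"twist":0},{"jaw":1,"dx":0,"dy":0,"dz":0.011,"twist":0},{"jaw":1,"dx":0,"dy":0,"dz":0,"twist":0},{"jaw":-1,"dx":0,"dy":0,"dz":0,"twist":0},{"jaw":-1,"dx":0,"dy":0,"dz":0,"twist":0},{"jaw":-1,"dx":0,"dy":0,"dz":0,"twist":0},{"jaw":-1,"dx":0,"dy":0,"dz":0,"twist":0},{"jaw":-1,"dx":0,"dy":0,"dz":0,"twist":0},{"jaw":-1,"dx":0,"dy":0,"dz":0,"twist":0},{"jaw":-1,"dx":0,"dy":0,"dz":0,"twist":0}])

```text
t: 11.68
eef_pos: [0.4702, 0.0847, 0.164]
ee_rot: [-3.141, 0.0, -1.525]
force: [0.7, -0.5, -0.1]
width: 0.0461
gripper_force: 0.0
```

move_arm(increments=[{"jaw":-1,"dx":0,"dy":0,"dz":0,"twist":0},{"jaw":-1,"dx":0,"dy":0,"dz":0,"twist":0},{"jaw":-1,"dx":0,"dy":0,"dz":0,"twist":0}])

```text
t: 11.93
eef_pos: [0.4697, 0.0845, 0.1636]
ee_rot: [3.141, -0.0, -1.525]
force: [-0.9, 0.1, 0.6]
width: 0.0271
gripper_force: 40.0
```

move_arm(increments=[{"jaw":-1,"dx":0,"dy":0,"dz":-0.01,"twist":0},{"jaw":-1,"dx":0,"dy":0,"dz":-0.02,"twist":0},{"jaw":-1,"dx":0,"dy":0,"dz":-0.02,"twist":0},{"jaw":-1,"dx":0,"dy":0,"dz":-0.02,"twist":0},{"jaw":-1,"dx":0,"dy":0,"dz":-0.01,"twist":0},{"jaw":-1,"dx":0,"dy":0,"dz":0,"twist":0},{"jaw":-1,"dx":0,"dy":0,"dz":0,"twist":0}])

```text
t: 12.52
eef_pos: [0.4697, 0.0846, 0.2431]
ee_rot: [3.141, 0.001, -1.525]
force: [0.1, 0.3, -3.9]
width: 0.0275
gripper_force: 40.0
```

Run:
```python
from h import *
to([.6517,.0713,.243],-1.571-.167)
```

```text
t 12.52 pos [0.4697 0.0846 0.2431] rot [ 3.141e+00  1.000e-03 -1.525e+00] w 0.027 F [ 0.1  0.3 -3.9] gf 40.0
shift [ 0.0216 -0.1812 -0.    ] twist 0.2128
```

move_arm(increments=[{"jaw":-1,"dx":0.0016,"dy":-0.0132,"dz":0,"twist":0},{"jaw":-1,"dx":0.003,"dy":-0.025,"dz":0,"twist":0},{"jaw":-1,"dx":0.003,"dy":-0.025,"dz":0,"twist":0},{"jaw":-1,"dx":0.003,"dy":-0.025,"dz":0,"twist":0},{"jaw":-1,"dx":0.003,"dy":-0.025,"dz":0,"twist":0},{"jaw":-1,"dx":0.003,"dy":-0.025,"dz":0,"twist":0},{"jaw":-1,"dx":0.003,"dy":-0.025,"dz":0,"twist":0},{"jaw":-1,"dx":0.002,"dy":-0.018,"dz":0,"twist":0.05},{"jaw":-1,"dx":0,"dy":0,"dz":0,"twist":0.08},{"jaw":-1,"dx":0,"dy":0,"dz":0,"twist":0.083},{"jaw":-1,"dx":0,"dy":0,"dz":0,"twist":0},{"jaw":-1,"dx":0,"dy":0,"dz":0,"twist":0}])

```text
t: 13.52
eef_pos: [0.6515, 0.0712, 0.2414]
ee_rot: [3.139, -0.001, -1.736]
force: [-0.8, 0.3, -3.9]
width: 0.0275
gripper_force: 40.0
```

Run:
```python
from h import *
to([.6517,.0713,.163],-1.571-.167)
for c in ("side","scene"):
    im=arm.grab_frame(c)
    for r in arm.pinpoint(c,"end_mill_grip")[:3]: print(c,round(r['score'],2),np.round(r['position'],4))
```

```text
t 13.52 pos [0.6515 0.0712 0.2414] rot [ 3.139e+00 -1.000e-03 -1.736e+00] w 0.027 F [-0.8  0.3 -3.9] gf 40.0
shift [-0.0002 -0.0005  0.0784] twist 0.0025
side 0.96 [0.3631 0.1657 0.0931]
side 0.75 [0.3599 0.069  0.0939]
side 0.6 [0.6571 0.0692 0.1938]
scene 0.96 [0.6517 0.0714 0.193 ]
scene 0.8 [0.3572 0.1627 0.0892]
scene 0.76 [0.3622 0.07   0.0952]
```

move_arm(increments=[{"jaw":-1,"dx":0,"dy":0,"dz":0.012,"twist":0},{"jaw":-1,"dx":0,"dy":0,"dz":0.012,"twist":0},{"jaw":-1,"dx":0,"dy":0,"dz":0.012,"twist":0},{"jaw":-1,"dx":0,"dy":0,"dz":0.012,"twist":0},{"jaw":-1,"dx":0,"dy":0,"dz":0.012,"twist":0},{"jaw":-1,"dx":0,"dy":0,"dz":0.008,"twist":0},{"jaw":-1,"dx":0,"dy":0,"dz":0,"twist":0},{"jaw":-1,"dx":0,"dy":0,"dz":0,"twist":0}])

```text
t: 14.38
eef_pos: [0.652, 0.0713, 0.1749]
ee_rot: [3.141, -0.001, -1.738]
force: [-0.7, -0.1, -4.0]
width: 0.0269
gripper_force: 40.0
```

move_arm(increments=[{"jaw":-1,"dx":0,"dy":0,"dz":0.004,"twist":0},{"jaw":-1,"dx":0,"dy":0,"dz":0.004,"twist":0},{"jaw":-1,"dx":0,"dy":0,"dz":0.001,"twist":0},{"jaw":-1,"dx":0,"dy":0,"dz":0,"twist":0},{"jaw":-1,"dx":0,"dy":0,"dz":0,"twist":0}])

```text
t: 14.8
eef_pos: [0.6522, 0.0714, 0.1668]
ee_rot: [-3.141, 0.0, -1.738]
force: [0.2, -0.2, -3.8]
width: 0.0276
gripper_force: 40.0
```

move_arm(increments=[{"jaw":-1,"dx":0,"dy":0,"dz":0.002,"twist":0},{"jaw":-1,"dx":0,"dy":0,"dz":0.001,"twist":0},{"jaw":-1,"dx":0,"dy":0,"dz":0.001,"twist":0},{"jaw":-1,"dx":0,"dy":0,"dz":0,"twist":0}])

```text
t: 15.13
eef_pos: [0.6522, 0.0715, 0.1636]
ee_rot: [-3.141, 0.0, -1.737]
force: [-2.4, 1.0, 3.8]
width: 0.0273
gripper_force: 40.0
```

move_arm(increments=[{"jaw":1,"dx":0,"dy":0,"dz":0,"twist":0},{"jaw":1,"dx":0,"dy":0,"dz":0,"twist":0},{"jaw":1,"dx":0,"dy":0,"dz":0,"twist":0},{"jaw":1,"dx":0,"dy":0,"dz":0,"twist":0},{"jaw":1,"dx":0,"dy":0,"dz":0,"twist":0},{"jaw":1,"dx":0,"dy":0,"dz":0,"twist":0},{"jaw":1,"dx":0,"dy":0,"dz":-0.01,"twist":0},{"jaw":1,"dx":0,"dy":0,"dz":-0.02,"twist":0},{"jaw":1,"dx":0,"dy":0,"dz":-0.025,"twist":0},{"jaw":1,"dx":0,"dy":0,"dz":-0.025,"twist":0},{"jaw":1,"dx":0,"dy":0,"dz":0,"twist":0},{"jaw":1,"dx":0,"dy":0,"dz":0,"twist":0}])

```text
t: 16.13
eef_pos: [0.653, 0.0717, 0.2455]
ee_rot: [-3.138, 0.002, -1.738]
force: [0.4, 0.6, -0.5]
width: 0.0874
gripper_force: 0.0
```

Run:
```python
from h import *
to([.4720,.0135,.243],-1.571+.047)
for c in ("side","scene"):
    im=arm.grab_frame(c); cv2.imwrite(f"pics/{c}6.png",im)
    for n in ("end_mill_grip","collet_chuck_grip","drill_chuck_grip"):
      for r in arm.pinpoint(c,n)[:3]: print(c,n,round(r['score'],2),np.round(r['position'],4))
```

```text
t 16.13 pos [0.653  0.0717 0.2455] rot [-3.138e+00  2.000e-03 -1.738e+00] w 0.087 F [ 0.4  0.6 -0.5] gf 0.0
shift [0.0874 0.1689 0.0016] twist -0.2136
side end_mill_grip 0.89 [0.3622 0.1644 0.0911]
side end_mill_grip 0.86 [0.3603 0.0702 0.0932]
side end_mill_grip 0.7 [0.6538 0.0703 0.1188]
side collet_chuck_grip 0.81 [0.4769 0.0128 0.1145]
side collet_chuck_grip 0.7 [0.472  0.0871 0.0723]
side drill_chuck_grip 0.6 [ 0.4706 -0.052   0.1167]
scene end_mill_grip 0.97 [0.3626 0.0663 0.094 ]
scene end_mill_grip 0.87 [0.3556 0.1642 0.0886]
scene end_mill_grip 0.63 [0.658  0.0699 0.1107]
scene collet_chuck_grip 0.9 [0.4715 0.0147 0.1097]
```

move_arm(increments=[{"jaw":1,"dx":0.0125,"dy":0.024,"dz":0,"twist":0},{"jaw":1,"dx":0.0125,"dy":0.024,"dz":0,"twist":0},{"jaw":1,"dx":0.0125,"dy":0.024,"dz":0,"twist":0},{"jaw":1,"dx":0.0125,"dy":0.024,"dz":0,"twist":0},{"jaw":1,"dx":0.0125,"dy":0.024,"dz":0,"twist":0},{"jaw":1,"dx":0.0125,"dy":0.024,"dz":0,"twist":0},{"jaw":1,"dx":0.0122,"dy":0.024,"dz":0,"twist":0},{"jaw":1,"dx":0,"dy":0,"dz":0,"twist":-0.07},{"jaw":1,"dx":0,"dy":0,"dz":0,"twist":-0.07},{"jaw":1,"dx":0,"dy":0,"dz":0,"twist":-0.073},{"jaw":1,"dx":0,"dy":0,"dz":0,"twist":0},{"jaw":1,"dx":0,"dy":0,"dz":0,"twist":0}])

```text
t: 17.53
eef_pos: [0.4719, 0.0133, 0.2426]
ee_rot: [3.142, -0.0, -1.527]
force: [-1.1, -0.0, 0.4]
width: 0.0875
gripper_force: 0.0
```

Run:
```python
from h import *
to([.4723,.0137,.1630],-1.571+.047)
```

```text
t 17.53 pos [0.4719 0.0133 0.2426] rot [ 3.142 -0.    -1.527] w 0.087 F [-1.1 -0.   0.4] gf 0.0
shift [-0.0004 -0.0004  0.0796] twist -0.003
```

move_arm(increments=[{"jaw":1,"dx":0,"dy":0,"dz":0.02,"twist":0},{"jaw":1,"dx":0,"dy":0,"dz":0.025,"twist":0},{"jaw":1,"dx":0,"dy":0,"dz":0.022,"twist":0},{"jaw":1,"dx":0,"dy":0,"dz":0.012,"twist":0},{"jaw":1,"dx":0,"dy":0,"dz":0,"twist":0},{"jaw":-1,"dx":0,"dy":0,"dz":0,"twist":0},{"jaw":-1,"dx":0,"dy":0,"dz":0,"twist":0},{"jaw":-1,"dx":0,"dy":0,"dz":0,"twist":0},{"jaw":-1,"dx":0,"dy":0,"dz":0,"twist":0},{"jaw":-1,"dx":0,"dy":0,"dz":0,"twist":0},{"jaw":-1,"dx":0,"dy":0,"dz":0,"twist":0},{"jaw":-1,"dx":0,"dy":0,"dz":0,"twist":0}])

```text
t: 18.53
eef_pos: [0.4721, 0.0134, 0.164]
ee_rot: [-3.141, 0.0, -1.525]
force: [0.1, 0.3, -0.0]
width: 0.0465
gripper_force: 0.0
```

move_arm(increments=[{"jaw":-1,"dx":0,"dy":0,"dz":0,"twist":0},{"jaw":-1,"dx":0,"dy":0,"dz":0,"twist":0}])

```text
t: 18.7
eef_pos: [0.4718, 0.0133, 0.1639]
ee_rot: [3.141, -0.0, -1.525]
force: [-3.5, 0.5, 4.3]
width: 0.0411
gripper_force: 40.0
```

move_arm(increments=[{"jaw":-1,"dx":0,"dy":0,"dz":-0.01,"twist":0},{"jaw":-1,"dx":0,"dy":0,"dz":-0.02,"twist":0},{"jaw":-1,"dx":0,"dy":0,"dz":-0.02,"twist":0},{"jaw":-1,"dx":0,"dy":0,"dz":-0.02,"twist":0},{"jaw":-1,"dx":0,"dy":0,"dz":-0.01,"twist":0},{"jaw":-1,"dx":0,"dy":0,"dz":0,"twist":0},{"jaw":-1,"dx":0,"dy":0,"dz":0,"twist":0}])

```text
t: 19.28
eef_pos: [0.4716, 0.0134, 0.243]
ee_rot: [3.141, 0.001, -1.525]
force: [-0.3, -0.7, -5.2]
width: 0.0412
gripper_force: 40.0
```

Run:
```python
from h import *
to([.6397,.0003,.243],-1.571-.167)
```

```text
t 19.28 pos [0.4716 0.0134 0.243 ] rot [ 3.141e+00  1.000e-03 -1.525e+00] w 0.041 F [-0.3 -0.7 -5.2] gf 40.0
shift [ 0.0207 -0.1673 -0.    ] twist 0.2128
```

move_arm(increments=[{"jaw":-1,"dx":0.0017,"dy":-0.0133,"dz":0,"twist":0},{"jaw":-1,"dx":0.003,"dy":-0.024,"dz":0,"twist":0},{"jaw":-1,"dx":0.003,"dy":-0.024,"dz":0,"twist":0},{"jaw":-1,"dx":0.003,"dy":-0.024,"dz":0,"twist":0},{"jaw":-1,"dx":0.003,"dy":-0.024,"dz":0,"twist":0},{"jaw":-1,"dx":0.003,"dy":-0.024,"dz":0,"twist":0},{"jaw":-1,"dx":0.002,"dy":-0.017,"dz":0,"twist":0},{"jaw":-1,"dx":0.002,"dy":-0.017,"dz":0,"twist":0.05},{"jaw":-1,"dx":0,"dy":0,"dz":0,"twist":0.08},{"jaw":-1,"dx":0,"dy":0,"dz":0,"twist":0.083},{"jaw":-1,"dx":0,"dy":0,"dz":0,"twist":0},{"jaw":-1,"dx":0,"dy":0,"dz":0,"twist":0}])

```text
t: 20.28
eef_pos: [0.6393, 0.0002, 0.2414]
ee_rot: [3.138, -0.001, -1.736]
force: [0.3, 0.2, -4.2]
width: 0.0412
gripper_force: 40.0
```

Run:
```python
from h import *
to([.6397,.0003,.163],-1.571-.167)
for c in ("side","scene"):
    im=arm.grab_frame(c); cv2.imwrite(f"pics/{c}7.png",im)
    for r in arm.pinpoint(c,"collet_chuck_grip")[:2]: print(c,round(r['score'],2),np.round(r['position'],4))
```

```text
t 20.28 pos [6.393e-01 2.000e-04 2.414e-01] rot [ 3.138e+00 -1.000e-03 -1.736e+00] w 0.041 F [ 0.3  0.2 -4.2] gf 40.0
shift [-0.0002 -0.0006  0.0784] twist 0.0024
side 0.73 [0.6398 0.     0.1944]
scene 0.73 [0.639  0.0052 0.1924]
```

move_arm(increments=[{"jaw":-1,"dx":0,"dy":0,"dz":0.012,"twist":0},{"jaw":-1,"dx":0,"dy":0,"dz":0.012,"twist":0},{"jaw":-1,"dx":0,"dy":0,"dz":0.012,"twist":0},{"jaw":-1,"dx":0,"dy":0,"dz":0.012,"twist":0},{"jaw":-1,"dx":0,"dy":0,"dz":0.012,"twist":0},{"jaw":-1,"dx":0,"dy":0,"dz":0.008,"twist":0},{"jaw":-1,"dx":0,"dy":0,"dz":0,"twist":0},{"jaw":-1,"dx":0,"dy":0,"dz":0,"twist":0}])

```text
t: 21.15
eef_pos: [0.6399, 0.0002, 0.1749]
ee_rot: [3.14, -0.001, -1.738]
force: [0.7, 0.7, -3.7]
width: 0.0413
gripper_force: 40.0
```

move_arm(increments=[{"jaw":-1,"dx":0,"dy":0,"dz":0.004,"twist":0},{"jaw":-1,"dx":0,"dy":0,"dz":0.004,"twist":0},{"jaw":-1,"dx":0,"dy":0,"dz":0.001,"twist":0},{"jaw":-1,"dx":0,"dy":0,"dz":0.001,"twist":0},{"jaw":-1,"dx":0,"dy":0,"dz":0,"twist":0},{"jaw":-1,"dx":0,"dy":0,"dz":0,"twist":0}])

```text
t: 21.65
eef_pos: [0.6401, 0.0003, 0.1659]
ee_rot: [-3.141, 0.0, -1.738]
force: [-1.1, -0.1, -4.6]
width: 0.0411
gripper_force: 40.0
```

move_arm(increments=[{"jaw":-1,"dx":0,"dy":0,"dz":0.001,"twist":0},{"jaw":-1,"dx":0,"dy":0,"dz":0.001,"twist":0},{"jaw":-1,"dx":0,"dy":0,"dz":0,"twist":0},{"jaw":-1,"dx":0,"dy":0,"dz":0,"twist":0}])

```text
t: 21.98
eef_pos: [0.6402, 0.0004, 0.164]
ee_rot: [-3.141, 0.0, -1.738]
force: [-0.5, 0.6, -2.4]
width: 0.0412
gripper_force: 40.0
```

Just touching; one more millimetre, then release and rise.

move_arm(increments=[{"jaw":-1,"dx":0,"dy":0,"dz":0.001,"twist":0},{"jaw":-1,"dx":0,"dy":0,"dz":0,"twist":0},{"jaw":-1,"dx":0,"dy":0,"dz":0,"twist":0}])

```text
t: 22.23
eef_pos: [0.6402, 0.0004, 0.1639]
ee_rot: [-3.141, 0.0, -1.737]
force: [-3.2, -0.1, 5.8]
width: 0.0409
gripper_force: 40.0
```

move_arm(increments=[{"jaw":1,"dx":0,"dy":0,"dz":0,"twist":0},{"jaw":1,"dx":0,"dy":0,"dz":0,"twist":0},{"jaw":1,"dx":0,"dy":0,"dz":0,"twist":0},{"jaw":1,"dx":0,"dy":0,"dz":0,"twist":0},{"jaw":1,"dx":0,"dy":0,"dz":0,"twist":0},{"jaw":1,"dx":0,"dy":0,"dz":0,"twist":0},{"jaw":1,"dx":0,"dy":0,"dz":-0.01,"twist":0},{"jaw":1,"dx":0,"dy":0,"dz":-0.02,"twist":0},{"jaw":1,"dx":0,"dy":0,"dz":-0.025,"twist":0},{"jaw":1,"dx":0,"dy":0,"dz":-0.025,"twist":0},{"jaw":1,"dx":0,"dy":0,"dz":0,"twist":0},{"jaw":1,"dx":0,"dy":0,"dz":0,"twist":0}])

```text
t: 23.23
eef_pos: [0.6409, 0.0005, 0.2454]
ee_rot: [-3.138, 0.002, -1.738]
force: [0.2, -1.1, 0.1]
width: 0.0873
gripper_force: 0.0
```

Run:
```python
from h import *
to([.4747,-.0570,.243],-1.571+.047)
for c in ("side","scene"):
    im=arm.grab_frame(c); cv2.imwrite(f"pics/{c}8.png",im)
    for n in ("collet_chuck_grip","drill_chuck_grip"):
      for r in arm.pinpoint(c,n)[:2]: print(c,n,round(r['score'],2),np.round(r['position'],4))
```

```text
t 23.23 pos [6.409e-01 5.000e-04 2.454e-01] rot [-3.138e+00  2.000e-03 -1.738e+00] w 0.087 F [ 0.2 -1.1  0.1] gf 0.0
shift [0.0843 0.1544 0.0016] twist -0.2136
side collet_chuck_grip 0.66 [ 0.6395 -0.0008  0.1137]
side drill_chuck_grip 0.82 [ 0.4741 -0.0538  0.1149]
side drill_chuck_grip 0.25 [ 6.409e-01 -1.000e-04  1.169e-01]
scene collet_chuck_grip 0.92 [0.6377 0.0043 0.1125]
scene collet_chuck_grip 0.38 [0.4655 0.1622 0.0679]
scene drill_chuck_grip 0.86 [ 0.4771 -0.0545  0.1093]
```

move_arm(increments=[{"jaw":1,"dx":0.012,"dy":0.022,"dz":0,"twist":0},{"jaw":1,"dx":0.012,"dy":0.022,"dz":0,"twist":0},{"jaw":1,"dx":0.012,"dy":0.022,"dz":0,"twist":0},{"jaw":1,"dx":0.012,"dy":0.022,"dz":0,"twist":0},{"jaw":1,"dx":0.012,"dy":0.022,"dz":0,"twist":0},{"jaw":1,"dx":0.012,"dy":0.022,"dz":0,"twist":0},{"jaw":1,"dx":0.0118,"dy":0.0215,"dz":0,"twist":0},{"jaw":1,"dx":0,"dy":0,"dz":0,"twist":-0.07},{"jaw":1,"dx":0,"dy":0,"dz":0,"twist":-0.07},{"jaw":1,"dx":0,"dy":0,"dz":0,"twist":-0.073},{"jaw":1,"dx":0,"dy":0,"dz":0,"twist":0},{"jaw":1,"dx":0,"dy":0,"dz":0,"twist":0}])

```text
t: 24.53
eef_pos: [0.4746, -0.0568, 0.2424]
ee_rot: [3.141, -0.0, -1.527]
force: [-0.6, 0.8, -1.1]
width: 0.0878
gripper_force: 0.0
```

Run:
```python
from h import *
to([.4747,-.0567,.1630],-1.571+.047)
```

```text
t 24.53 pos [ 0.4746 -0.0568  0.2424] rot [ 3.141 -0.    -1.527] w 0.088 F [-0.6  0.8 -1.1] gf 0.0
shift [-0.0001 -0.0001  0.0794] twist -0.0031
```

move_arm(increments=[{"jaw":1,"dx":0,"dy":0,"dz":0.02,"twist":0},{"jaw":1,"dx":0,"dy":0,"dz":0.025,"twist":0},{"jaw":1,"dx":0,"dy":0,"dz":0.022,"twist":0},{"jaw":1,"dx":0,"dy":0,"dz":0.012,"twist":0},{"jaw":1,"dx":0,"dy":0,"dz":0,"twist":0},{"jaw":-1,"dx":0,"dy":0,"dz":0,"twist":0},{"jaw":-1,"dx":0,"dy":0,"dz":0,"twist":0},{"jaw":-1,"dx":0,"dy":0,"dz":0,"twist":0},{"jaw":-1,"dx":0,"dy":0,"dz":0,"twist":0},{"jaw":-1,"dx":0,"dy":0,"dz":0,"twist":0},{"jaw":-1,"dx":0,"dy":0,"dz":0,"twist":0},{"jaw":-1,"dx":0,"dy":0,"dz":0,"twist":0}])

```text
t: 25.53
eef_pos: [0.4749, -0.0567, 0.164]
ee_rot: [-3.141, 0.0, -1.525]
force: [-0.2, 0.2, -0.3]
width: 0.0463
gripper_force: 0.0
```

move_arm(increments=[{"jaw":-1,"dx":0,"dy":0,"dz":0,"twist":0},{"jaw":-1,"dx":0,"dy":0,"dz":0,"twist":0},{"jaw":-1,"dx":0,"dy":0,"dz":0,"twist":0}])

```text
t: 25.78
eef_pos: [0.4745, -0.0568, 0.1639]
ee_rot: [3.141, -0.0, -1.525]
force: [-4.0, 0.3, 5.8]
width: 0.0403
gripper_force: 40.0
```

move_arm(increments=[{"jaw":-1,"dx":0,"dy":0,"dz":-0.01,"twist":0},{"jaw":-1,"dx":0,"dy":0,"dz":-0.02,"twist":0},{"jaw":-1,"dx":0,"dy":0,"dz":-0.02,"twist":0},{"jaw":-1,"dx":0,"dy":0,"dz":-0.02,"twist":0},{"jaw":-1,"dx":0,"dy":0,"dz":-0.01,"twist":0},{"jaw":-1,"dx":0,"dy":0,"dz":0,"twist":0},{"jaw":-1,"dx":0,"dy":0,"dz":0,"twist":0}])

```text
t: 26.37
eef_pos: [0.4743, -0.0567, 0.2428]
ee_rot: [3.141, 0.001, -1.525]
force: [-0.7, 0.2, -6.8]
width: 0.04
gripper_force: 40.0
```

Run:
```python
from h import *
to([.6277,-.0707,.243],-1.571-.167)
```

```text
t 26.37 pos [ 0.4743 -0.0567  0.2428] rot [ 3.141e+00  1.000e-03 -1.525e+00] w 0.040 F [-0.7  0.2 -6.8] gf 40.0
shift [ 0.021  -0.1526 -0.0003] twist 0.2128
```

move_arm(increments=[{"jaw":-1,"dx":0.002,"dy":-0.0126,"dz":0,"twist":0},{"jaw":-1,"dx":0.003,"dy":-0.022,"dz":0,"twist":0},{"jaw":-1,"dx":0.003,"dy":-0.022,"dz":0,"twist":0},{"jaw":-1,"dx":0.003,"dy":-0.022,"dz":0,"twist":0},{"jaw":-1,"dx":0.003,"dy":-0.022,"dz":0,"twist":0},{"jaw":-1,"dx":0.003,"dy":-0.022,"dz":0,"twist":0},{"jaw":-1,"dx":0.002,"dy":-0.015,"dz":0,"twist":0},{"jaw":-1,"dx":0.002,"dy":-0.015,"dz":0,"twist":0.05},{"jaw":-1,"dx":0,"dy":0,"dz":0,"twist":0.08},{"jaw":-1,"dx":0,"dy":0,"dz":0,"twist":0.083},{"jaw":-1,"dx":0,"dy":0,"dz":0,"twist":0},{"jaw":-1,"dx":0,"dy":0,"dz":0,"twist":0}])

```text
t: 27.37
eef_pos: [0.6277, -0.0708, 0.2414]
ee_rot: [3.138, -0.001, -1.736]
force: [-0.7, 0.7, -5.6]
width: 0.0402
gripper_force: 40.0
```

Run:
```python
from h import *
to([.6277,-.0707,.163],-1.571-.167)
for c in ("side","scene"):
    im=arm.grab_frame(c)
    for r in arm.pinpoint(c,"drill_chuck_grip")[:1]: print(c,round(r['score'],2),np.round(r['position'],4))
```

```text
t 27.37 pos [ 0.6277 -0.0708  0.2414] rot [ 3.138e+00 -1.000e-03 -1.736e+00] w 0.040 F [-0.7  0.7 -5.6] gf 40.0
shift [-0.0002 -0.0002  0.0784] twist 0.0025
side 0.98 [ 0.6277 -0.0705  0.1941]
scene 0.85 [ 0.6316 -0.0727  0.1904]
```

move_arm(increments=[{"jaw":-1,"dx":0,"dy":0,"dz":0.012,"twist":0},{"jaw":-1,"dx":0,"dy":0,"dz":0.012,"twist":0},{"jaw":-1,"dx":0,"dy":0,"dz":0.012,"twist":0},{"jaw":-1,"dx":0,"dy":0,"dz":0.012,"twist":0},{"jaw":-1,"dx":0,"dy":0,"dz":0.012,"twist":0},{"jaw":-1,"dx":0,"dy":0,"dz":0.008,"twist":0},{"jaw":-1,"dx":0,"dy":0,"dz":0,"twist":0},{"jaw":-1,"dx":0,"dy":0,"dz":0,"twist":0}])

```text
t: 28.23
eef_pos: [0.628, -0.0708, 0.1749]
ee_rot: [3.14, -0.001, -1.738]
force: [0.3, 0.1, -5.8]
width: 0.0403
gripper_force: 40.0
```

move_arm(increments=[{"jaw":-1,"dx":0,"dy":0,"dz":0.004,"twist":0},{"jaw":-1,"dx":0,"dy":0,"dz":0.004,"twist":0},{"jaw":-1,"dx":0,"dy":0,"dz":0.001,"twist":0},{"jaw":-1,"dx":0,"dy":0,"dz":0.001,"twist":0},{"jaw":-1,"dx":0,"dy":0,"dz":0,"twist":0},{"jaw":-1,"dx":0,"dy":0,"dz":0,"twist":0}])

```text
t: 28.73
eef_pos: [0.6283, -0.0707, 0.1659]
ee_rot: [-3.141, 0.0, -1.738]
force: [-0.3, -0.2, -6.2]
width: 0.0402
gripper_force: 40.0
```

move_arm(increments=[{"jaw":-1,"dx":0,"dy":0,"dz":0.001,"twist":0},{"jaw":-1,"dx":0,"dy":0,"dz":0.001,"twist":0},{"jaw":-1,"dx":0,"dy":0,"dz":0,"twist":0},{"jaw":-1,"dx":0,"dy":0,"dz":0,"twist":0}])

```text
t: 29.07
eef_pos: [0.6284, -0.0707, 0.164]
ee_rot: [-3.141, 0.0, -1.738]
force: [0.2, 0.6, -3.9]
width: 0.0399
gripper_force: 40.0
```

move_arm(increments=[{"jaw":-1,"dx":0,"dy":0,"dz":0.001,"twist":0},{"jaw":-1,"dx":0,"dy":0,"dz":0,"twist":0},{"jaw":-1,"dx":0,"dy":0,"dz":0,"twist":0}])

```text
t: 29.32
eef_pos: [0.6283, -0.0707, 0.1639]
ee_rot: [-3.141, -0.0, -1.737]
force: [-4.3, 1.5, 5.3]
width: 0.0397
gripper_force: 40.0
```

move_arm(increments=[{"jaw":1,"dx":0,"dy":0,"dz":0,"twist":0},{"jaw":1,"dx":0,"dy":0,"dz":0,"twist":0},{"jaw":1,"dx":0,"dy":0,"dz":0,"twist":0},{"jaw":1,"dx":0,"dy":0,"dz":0,"twist":0},{"jaw":1,"dx":0,"dy":0,"dz":0,"twist":0},{"jaw":1,"dx":0,"dy":0,"dz":0,"twist":0},{"jaw":1,"dx":0,"dy":0,"dz":-0.01,"twist":0},{"jaw":1,"dx":0,"dy":0,"dz":-0.02,"twist":0},{"jaw":1,"dx":0,"dy":0,"dz":-0.03,"twist":0},{"jaw":1,"dx":0,"dy":0,"dz":-0.03,"twist":0},{"jaw":1,"dx":0,"dy":0,"dz":-0.03,"twist":0},{"jaw":1,"dx":0,"dy":0,"dz":0,"twist":0}])

```text
t: 30.32
eef_pos: [0.6307, -0.0711, 0.2907]
ee_rot: [-3.131, 0.001, -1.737]
force: [1.3, -0.5, -0.2]
width: 0.0874
gripper_force: 0.0
```

Run:
```python
from h import *
to([.6277,-.0707,.28])
o=[]
for c,s in (("side",(100,80)),("scene",(140,130))):
    im=arm.grab_frame(c); o.append(cv2.resize(im[s[0]:s[0]+240,s[1]:s[1]+240],(400,400)))
    for n in ("face_mill_grip","end_mill_grip","collet_chuck_grip","drill_chuck_grip"):
      for r in arm.pinpoint(c,n)[:3]:
        p=r['position']
        if p[0]>.58: print(c,n,round(r['score'],2),np.round(p,4))
cv2.imwrite("pics/fin.png",np.hstack(o))
```

```text
t 30.32 pos [ 0.6307 -0.0711  0.2907] rot [-3.131e+00  1.000e-03 -1.737e+00] w 0.087 F [ 1.3 -0.5 -0.2] gf 0.0
shift [0.0001 0.0032 0.0107] twist None
side face_mill_grip 0.93 [0.6608 0.1446 0.1151]
side end_mill_grip 0.58 [0.6592 0.071  0.1142]
side collet_chuck_grip 0.68 [ 0.6405 -0.001   0.1172]
side drill_chuck_grip 0.59 [ 0.6266 -0.0667  0.1139]
scene face_mill_grip 0.82 [0.6631 0.1425 0.1142]
scene end_mill_grip 0.56 [0.6539 0.0744 0.1109]
scene collet_chuck_grip 0.58 [6.40e-01 3.00e-04 1.13e-01]
scene drill_chuck_grip 0.69 [ 0.6297 -0.0698  0.1125]
```

View pics/fin.png

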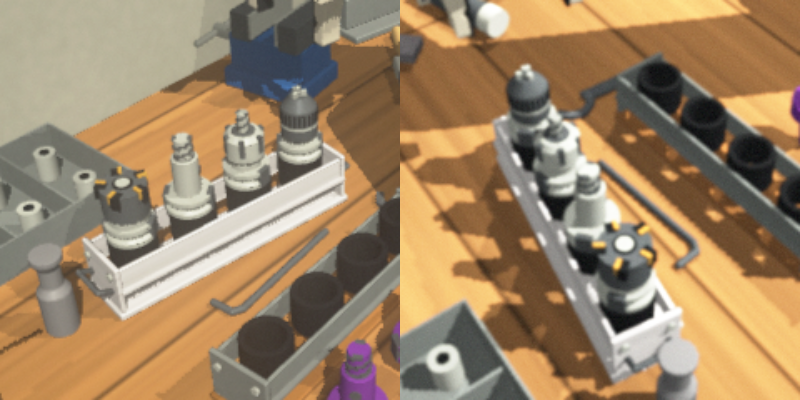

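All four tools stand upright and home in the carrier in the right order: face mill (125,210), end mill (185,190), collet chuck (243,155) and drill chuck (300,130) in the left crop. The gripper is clear.

```bash
python3 -c "
from station import arm
print(arm.job_done())"
```

```text
the job is handed in; nothing more can be done
None
```

All four tools now stand upright and home in the carrier in their original left-to-right order (face mill, end mill, collet chuck, drill chuck), and I handed the job in at about 31 s; the hand-in call returned no verdict.

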